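# Flip the primer's status flag to red

## Task

The primer is used up: turn the status flag that belongs to the brown primer bottle all the way over its hinge, so that it lies flat on the other side of the stand with its red face up. Only push it with the fingertips, for instance by pressing down its black tail and then pushing the raised flag on over; do not pinch it, force it or fling it. Leave the other flag showing green, and do not shift or tip the primer bottle or the swab pot.

Things in the scene. Friction and masses are not known exactly. Their poses are not given: they have to be found in the camera images.
- status_stand: grey supply stand, fixed to the worktop. Origin: centre of its underside. Base 234 mm (x) by 72 mm (y) by 8 mm. Hinge line along its x axis, 80 mm up, in three aluminium cheeks at x = -57, 0, +57 mm (6 mm thick, 18 mm wide in y, 88 mm tall). Two flags on it, at x = -30 and +30 mm; +y is towards the worktop's front edge. Free space below flags and tails. A high wall (x + y = 0.79 m) stands beyond its +x end
- flag_a_pivot (a point): point on the hinge line at the middle of flag_a's width, 80 mm above the worktop, axes as the stand's. Flag: plate 42 mm wide (x), 5 mm thick, reaching 62 mm out from the hinge line (to +y at the start). Black ribbed finger tail on its other side: 36 mm wide, 5 mm thick, reaching 34 mm out (to -y at the start), one rigid piece with the flag, so pressing it down raises the flag
- flag_b_pivot (a point): point on the hinge line at the middle of flag_b's width, 80 mm above the worktop, axes as the stand's. Flag: plate 42 mm wide (x), 5 mm thick, reaching 62 mm out from the hinge line (to +y at the start). Black ribbed finger tail on its other side: 36 mm wide, 5 mm thick, reaching 34 mm out (to -y at the start), one rigid piece with the flag, so pressing it down raises the flag
- flag_a (a joint): hinge angle of the flag beside seat_a: 0 = level on the stand's +y side, green face up (starts within 0.12 of that); pi/2 = upright; pi = level on the -y side, red face up; stops at both. Stiff hinge: the flag stays at any angle where it is left; turning it takes up to 0.07 N m, some 3 N on the tail
- flag_b (a joint): hinge angle of the flag beside seat_b: 0 = level on the stand's +y side, green face up (starts within 0.12 of that); pi/2 = upright; pi = level on the -y side, red face up; stops at both. Stiff hinge: the flag stays at any angle where it is left; turning it takes up to 0.07 N m, some 3 N on the tail
- seat_a (a point): centre of the round seat at the stand's -x end (stand frame x = -90 mm, y = 0), on top of the base plate, 8 mm above the worktop; its collar is only 4 mm high. The supply standing here belongs to flag_a
- seat_b (a point): centre of the round seat at the stand's +x end (stand frame x = +90 mm, y = 0), on top of the base plate. The supply standing here belongs to flag_b
- primer_bottle_mid (a point): brown primer bottle with black cap, 37 mm diameter, 64 mm tall, loose; it stands on one of the two seats. The point is at its centre, half-way up; z is its own axis
- swab_pot_mid (a point): clear pot of white cotton swabs, 34 mm diameter, 92 mm tall, loose; it stands on the other seat. The point is at its centre, half-way up; z is its own axis

How it is judged (in metres and radians):
At the end, for the whole second after the job is handed in: The flag beside the seat on which the primer bottle stands is over to the red side (hinge angle above 2.95 rad) and at rest, the other flag is still green side up (below 0.35 rad), and the primer bottle and the swab pot stand upright within 20 mm of where they were (((horizontal distance between primer_bottle_mid and seat_a below 0.045 m and value of joint flag_a above 2.95 rad and value of joint flag_b below 0.35 rad) or (horizontal distance between primer_bottle_mid and seat_b below 0.045 m and value of joint flag_b above 2.95 rad and value of joint flag_a below 0.35 rad)) and velocity of joint flag_a between -0.1 and 0.1 rad/s and velocity of joint flag_b between -0.1 and 0.1 rad/s and distance of each of primer_bottle_mid, swab_pot_mid from where it was at the start of the episode below 0.02 m and angle between each of primer_bottle_mid, swab_pot_mid's own z axis and vertical below 0.2 rad); the robot touches nothing.
It fails at once if the flag of the swab pot is turned up (beyond 0.6 rad) ((horizontal distance between primer_bottle_mid and seat_a below 0.045 m and value of joint flag_b above 0.6 rad) or (horizontal distance between primer_bottle_mid and seat_b below 0.045 m and value of joint flag_a above 0.6 rad)).
It fails at once if a flag is flung (faster than 10 rad/s) (velocity of joint any of flag_a, flag_b above 10 rad/s or velocity of joint any of flag_a, flag_b below -10 rad/s).
It fails at once if a flag is pinched or forced (more than 30 N from the fingers) (contact force between the fingers and status_stand above 30 N).
It fails at once if the primer bottle or the swab pot is shifted, lifted or carried (30 mm or more) or tipped (distance of any of primer_bottle_mid, swab_pot_mid from where it was at the start of the episode above 0.03 m or angle between any of primer_bottle_mid, swab_pot_mid's own z axis and vertical above 0.5 rad).
It also fails if it takes over 42 s, if anything falls off the work surface, if the arm or the gripper's body presses on something with over 40 N, if the wrist force passes 120 N, or if a joint passes its speed limit or range.

## Robot

A 6-joint arm with a two-finger parallel gripper is mounted at the origin on a cart in front of the work surface, level with it; the furniture and walls round the work are solid. World frame = base frame: x ahead of the robot, y to its left, z up, the work surface at z = 0. Lengths are in m, angles in degrees, forces in N, time in s.
With the tool pointing down it reaches from about 0.325 to 0.875 m from the base axis. Payload 4.4 kg.
Tool frame: the origin (TCP) lies on the centre line of the jaws, within the pads' length; the fingertips stand 22 mm ahead of it and the grasp point (between the pads) lies 3 mm ahead of it; x points along the fingers, y is the direction in which the jaws open and shut, and the axes are right-handed (so a half turn about x gives the same grasp; the last joint's range is limited). The gripper opens to 85 mm and grips with 20 to 120 N. Pads are 22 mm wide; open, the fingers measure 114 mm over their backs; the gripper's body (76 mm by 85 mm) begins 54 mm behind the grasp point. The pads swing forward as they close: fully open they stand 13 mm farther back than shut.
Start: joints at [-82.076, 11.837, 88.321, -0, 79.842, -8.623], TCP at [0.164, -0.551, 0.226] pointing down, gripper open.
Joint ranges: [-156.59, 156.59], [-49.26, 127.26], [12.9, 141.05], [-63.56, 243.56], [4.71, 150.69], [-161.64, 161.64]. Speed limits (degrees/s): [159.86, 159.86, 180, 180, 180, 180].

## Interface

Orientations are given as a 3x3 rotation matrix whose columns are the frame's x, y, z axes.
In Python, from station import observe, camera, hand_in, trace, landmark_of gives the robot as it stands.
- The arm moves only by the shell command python3 -m crank 'ROWS'. ROWS is a JSON object of lists of equal length, an entry for each row: "xyz": the shift along the tool's x, y, z each as a share of 100 mm, from -1 to 1, a list of three; "rotation": the turn, a rotation vector about the tool's x, y, z each as a share of 2 rad, from -1 to 1, a list of three; "gripper": the gripper's target within -1 to 1 (fully open at 1, half-way at 0, shut at -1). A call has 1 to 12 rows; each row is the pose to reach, as a shift and turn from the pose commanded when the call began, along the tool's axes at that moment; what a row does not reach only later rows make up. A row lasts 1/8 s, in which the tool goes at most 62.5 mm and 10.7 degrees, less where a joint would pass 70% of its speed; a pose out of reach is approached as far as the arm can. A call with a number of a shift or a turn outside -1 to 1 is refused whole. A call with a gripper value outside its range is refused whole. The fingers move at their own pace and stop on an object; the grip force is fixed at half the most. Time passes only in rows, so rows that repeat a pose let the fingers close. It gives the time, the measured TCP pose, the force and the opening at its end, in the units of the state.
- observe(): the state, without advancing time (a new reading comes with each control period).
- camera(name): name is "side" or "top" or "wrist"; returns a dict with "image" (420x560x3 uint8, red, green, blue), "mtx" (3x3 intrinsics, pixels), "T" (4x4, takes a point from camera to world coordinates). Camera axes: x right, y down, z forward; pixel columns grow to the right and rows downward; lengths in m; the calibration is good to about 2 mm. A picture is of the moment at which its call begins. There is no depth.
- hand_in(): hands the job in, once; it reports no verdict.
Trained networks look in a picture, given as the dict that the camera call returned (one of the last four; its "shot" number tells which), for a name from the list of things; names that differ only in an ending like _2 or _b are one class to them, and where a whole thing is asked for, a point or a joint stands for the part that bears it (a point fixed in the world has none). Each returns a list of dicts, best first, with "p" (0 to 1); they miss things now and then, are a little off and sometimes report something else, mostly with a low value. They report only what shows in the picture. A call takes as long as a camera call.
- trace(picture, query): "pixels" (420x560 bool, what is visible of it) and "position" ([column, row] in pixels, amid what is visible of it).
- landmark_of(picture, query): "position" ([column, row] in pixels: a listed point, or the origin of a listed thing).
The state is a dict: "time_s": time; "q": joint angles; "qd": joint speeds; "effort": joint torques, N m; "position": TCP position; "ee_rot": TCP orientation; "wrist_force": force on the tool from outside, world axes, zero at the start; "wrist_torque": the same for the moment, N m; "grip_width": finger opening in m.
Only numpy, scipy, OpenCV 4.12 (cv2) and the standard library are available. Lean on these libraries where they do the work, as an engineer would, in place of code of your own. Each camera call takes 0.05 s, during which the arm holds its last target.

## Working session

There is one attempt and no reset: what is moved stays moved. The work goes in short steps, Python scripts to look and compute and a shell command to move; the robot and the scene stay as the last step left them, time stands still between calls to the robot, and variables do not carry over. Pictures are saved under pics/ and viewed, and the job is handed in when it is done.

```bash
ls; mkdir -p pics; python3 - <<'E'
from station import *
import cv2,numpy as np
print(observe())
for n in ["side","top","wrist"]:
    c=camera(n); cv2.imwrite(f"pics/{n}0.png",c["image"][:,:,::-1])
    print(n,c["mtx"].tolist(),np.round(c["T"],4).tolist())
    for q in ["status_stand","flag_a_pivot","seat_a","primer_bottle_mid","swab_pot_mid"]:
        print(q,[(np.round(d["position"],1).tolist(),round(d["p"],2)) for d in landmark_of(c,q)][:4])
E
```

```text
pics
{'time_s': 0.0, 'q': array([-8.20751238e+01,  1.18844276e+01,  8.84063983e+01, -1.93113933e-03,
        7.98431159e+01, -8.62182594e+00]), 'qd': array([ 0.00411799, -0.00021278, -0.05125964,  0.02364309,  0.11383117,
       -0.04161716]), 'effort': array([-5.74927508e-04, -3.83036327e+01, -2.91595316e+01, -1.98342432e-04,
        1.05983866e-02,  1.98650014e-06]), 'position': array([ 0.16363824, -0.55039944,  0.22521079]), 'ee_rot': array([[-3.55172465e-04,  2.84802113e-01, -9.58586267e-01],
       [ 2.31082418e-03, -9.58583534e-01, -2.84802157e-01],
       [-9.99997267e-01, -2.31627821e-03, -3.17665132e-04]]), 'wrist_force': array([ 0.31193648, -0.31361941,  0.15584642]), 'wrist_torque': array([-0.04222953,  0.06066065,  0.01895095]), 'grip_width': 0.08549016762718861}
side [[399.38432334309283, 0.0, 273.2519345853514], [0.0, 399.38432334309283, 211.89796158143352], [0.0, 0.0, 1.0]] [[-0.8301, -0.3452, 0.4378, 0.1178], [-0.5575, 0.526, -0.6423, 0.523], [-0.0086, -0.7773, -0.6291, 0.628], [0.0, 0.0, 0.0, 1.0]]
status_stand [([271.3, 244.8], 0.66)]
flag_a_pivot [([287.9, 219.6], 
[... 273 characters left out ...]
0, 1.0]] [[-0.0286, -0.9871, 0.1578, 0.3756], [-0.9995, 0.0302, 0.008, -0.0075], [-0.0126, -0.1575, -0.9874, 0.9183], [0.0, 0.0, 0.0, 1.0]]
status_stand [([291.6, 224.2], 0.89)]
flag_a_pivot [([302.6, 230.8], 0.83)]
seat_a [([273.3, 189.0], 0.76), ([312.8, 258.0], 0.73)]
primer_bottle_mid [([293.1, 223.5], 0.56), ([272.5, 185.6], 0.49)]
swab_pot_mid [([317.6, 254.5], 0.79)]
wrist [[353.7690101474389, 0.0, 279.04250608596567], [0.0, 353.7690101474389, 210.10131019961008], [0.0, 0.0, 1.0]] [[0.2851, -0.9251, -0.2506, 0.2272], [-0.9585, -0.2752, -0.0746, -0.5333], [0.0, 0.2615, -0.9652, 0.3749], [0.0, 0.0, 0.0, 1.0]]
status_stand []
flag_a_pivot []
seat_a []
primer_bottle_mid []
swab_pot_mid []
```

View pics/side0.png

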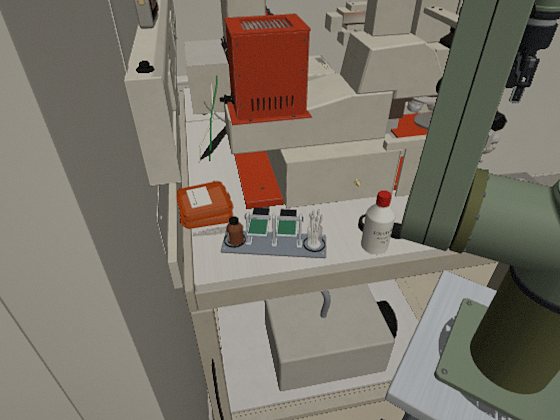

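View pics/top0.png

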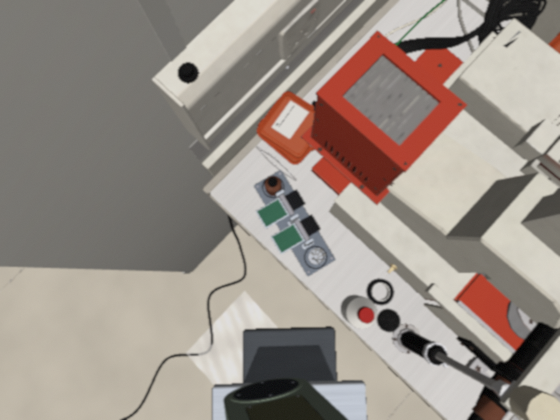

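```bash
cat > h.py <<'E'
import numpy as np
from station import *
import cv2
def ray(c,px):
    d=np.linalg.inv(c["mtx"])@np.array([px[0],px[1],1.]); T=np.array(c["T"]); return T[:3,3],T[:3,:3]@d
def atz(c,px,z):
    o,d=ray(c,px); return o+d*(z-o[2])/d[2]
def proj(c,p):
    T=np.array(c["T"]); q=np.array(c["mtx"])@(T[:3,:3].T@(np.array(p)-T[:3,3])); return q[:2]/q[2]
E
python3 - <<'E'
from h import *
s=camera("side");t=camera("top")
for c,n in((s,"side"),(t,"top")):
  for q,z in [("status_stand",0),("flag_a_pivot",.08),("seat_a",.008),("primer_bottle_mid",.04),("swab_pot_mid",.054)]:
    for d in landmark_of(c,q): print(n,q,round(d["p"],2),np.round(atz(c,d["position"],z),3))
E
python3 - <<'E'
import cv2
a=cv2.imread("pics/top0.png")[130:310,200:390]; cv2.imwrite("pics/topz.png",cv2.resize(a,None,fx=3.3,fy=3.3,interpolation=cv2.INTER_CUBIC))
a=cv2.imread("pics/side0.png")[150:310,180:380]; cv2.imwrite("pics/sidez.png",cv2.resize(a,None,fx=3.5,fy=3.5,interpolation=cv2.INTER_CUBIC))
E
```

```text
side status_stand 0.75 [ 0.488 -0.018  0.   ]
side flag_a_pivot 0.63 [ 0.456 -0.039  0.08 ]
side flag_a_pivot 0.29 [ 0.514 -0.002  0.08 ]
side seat_a 0.93 [ 0.406 -0.063  0.008]
side seat_a 0.88 [0.568 0.021 0.008]
side primer_bottle_mid 0.76 [0.56  0.013 0.04 ]
side swab_pot_mid 0.69 [ 0.406 -0.074  0.054]
top status_stand 0.79 [ 0.489 -0.015  0.   ]
top flag_a_pivot 0.71 [ 0.461 -0.04   0.08 ]
top seat_a 0.79 [ 0.404 -0.065  0.008]
top seat_a 0.74 [0.564 0.02  0.008]
top primer_bottle_mid 0.51 [0.562 0.02  0.04 ]
top swab_pot_mid 0.49 [ 0.41  -0.068  0.054]
```

View pics/topz.png

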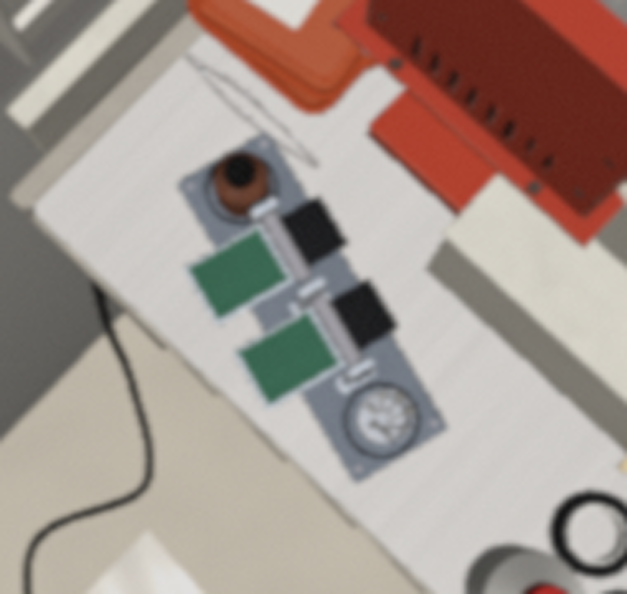

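View pics/sidez.png

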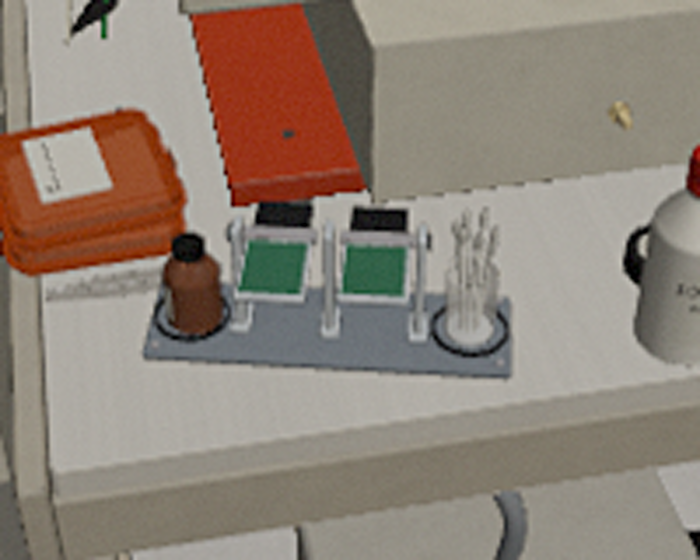

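```bash
cat > fit.py <<'E'
from h import *
from scipy.optimize import least_squares
def meas():
  obs=[]
  for n in("side","top"):
    c=camera(n)
    for q,z,X in [("status_stand",0,[0]),("flag_a_pivot",.08,[-.03,.03]),("seat_a",.008,[-.09,.09])]:
      for d in landmark_of(c,q):
        P=atz(c,d["position"],z)[:2]; r=(P-[.486,-.02])@[.885,.465]
        x=min(X,key=lambda v:abs(v-r))
        if abs(x-r)<.02 and np.linalg.norm(P-[.486,-.02]-x*np.array([.885,.465]))<.02: obs.append((c,x,z,d["position"],n,q))
  return obs
obs=meas()+meas()
def f(p):
  r=[]
  for c,x,z,px,*_ in obs: r+=list(proj(c,[p[0]+x*np.cos(p[2]),p[1]+x*np.sin(p[2]),z])-px)
  return np.array(r)
s=least_squares(f,[.486,-.02,.48],loss="soft_l1"); print(s.x,np.degrees(s.x[2]));print([(o[4],o[5]) for o in obs]);print(np.round(f(s.x).reshape(-1,2),1).tolist())
E
python3 fit.py
```

```text
[ 0.48776348 -0.02271309  0.48999941] 28.074897993615046
[('side', 'status_stand'), ('side', 'flag_a_pivot'), ('side', 'seat_a'), ('side', 'seat_a'), ('top', 'status_stand'), ('top', 'flag_a_pivot'), ('top', 'seat_a'), ('top', 'seat_a'), ('side', 'status_stand'), ('side', 'flag_a_pivot'), ('side', 'seat_a'), ('side', 'seat_a'), ('top', 'status_stand'), ('top', 'flag_a_pivot'), ('top', 'seat_a'), ('top', 'seat_a')]
[[-0.1, -0.7], [-1.5, -2.7], [-0.7, 0.3], [-2.2, 1.3], [0.6, 2.6], [-1.8, -0.4], [-0.5, 1.8], [0.9, 1.1], [0.5, 1.7], [-0.1, -1.6], [-1.2, 0.2], [-0.4, -0.8], [2.4, -0.7], [-4.5, 0.5], [3.4, 1.2], [0.9, 0.2]]
```

```bash
python3 - <<'E'
from h import *
s=camera("side");t=camera("top")
O=np.array([.488,-.0225]);a=np.radians(28.1);R=np.array([[np.cos(a),-np.sin(a)],[np.sin(a),np.cos(a)]])
def st(P): return np.round(R.T@(P[:2]-O)*1000),np.round(P,3)
for px in [(290,207),(284,204),(246,207),(375,250),(380,212)]: print("side",px,st(atz(s,px,0)))
for px in [(322,194),(330,212),(365,315),(395,340),(440,355),(500,385),(380,290)]: 
  print("top",px,st(atz(t,px,0)),st(atz(t,px,.2)))
# overlay
for c,n,x0,y0 in((t,"top",200,130),(s,"side",180,150)):
  im=cv2.resize(c["image"][y0:y0+180,x0:x0+190,::-1],None,fx=3.3,fy=3.3,interpolation=cv2.INTER_CUBIC)
  pts=[(x,y,z) for x in(-117,117) for y in(-36,36) for z in(8,)]+[(x,y,88) for x in(-57,0,57) for y in(-9,9)]+[(30+x,y,80) for x,y in((-21,62),(21,62),(-18,-34),(18,-34))]+[(-30+x,y,80) for x,y in((-21,62),(21,62),(-18,-34),(18,-34))]
  for x,y,z in pts:
    p=proj(c,list(O+R@[x/1000,y/1000])+[z/1000]); q=((p-[x0,y0]+.5)*3.3).astype(int)
    cv2.circle(im,tuple(int(v) for v in q),3,(255,0,255) if z==8 else (0,255,255),-1)
  cv2.imwrite(f"pics/ov_{n}.png",im)
E
```

```text
side (290, 207) (array([ -26., -139.]), array([ 0.53 , -0.158,  0.   ]))
side (284, 204) (array([ -10., -150.]), array([ 0.55, -0.16,  0.  ]))
side (246, 207) (array([  85., -129.]), array([ 0.624, -0.097,  0.   ]))
side (375, 250) (array([-226.,   -2.]), array([ 0.29 , -0.131,  0.   ]))
side (380, 212) (array([-251., -139.]), array([ 0.332, -0.264,  0.   ]))
top (322, 194) (array([ 24., -87.]), array([ 0.55 , -0.088,  0.   ])) (array([ -1., -53.]), array([ 0.512, -0.07 ,  0.2  ]))
top (330, 212) (array([-20., -81.]), array([ 0.509, -0.103,  0.   ])) (array([-35., -49.]), array([ 0.48 , -0.083,  0.2  ]))
top (365, 315) (array([-247.,  -33.]), array([ 0.286, -0.168,  0.   ])) (array([-213.,  -11.]), array([ 0.305, -0.133,  0.2  ]))
top (395, 340) (array([-322.,  -61.]), array([ 0.233, -0.228,  0.   ])) (array([-272.,  -33.]), array([ 0.264, -0.18 ,  0.2  ]))
top (440, 355) (array([-394., -126.]), array([ 0.2  , -0.319,  0.   ])) (array([-328.,  -84.]), array([ 0.238, -0.251,  0.2  ]))
top (500, 385) (array([-505., -201.]), array([ 0.137, -0.437,  0.   ])) (array([-415., -143.]), array([ 0.189, -0.344,  0.2  ]))
top (380, 290) (array([-218.,  -88.]), array([ 0.337, -0.203,  0.   ])) (array([-191.,  -54.]), array([ 0.345, -0.16 ,  0.2  ]))
```

View pics/wrist0.png

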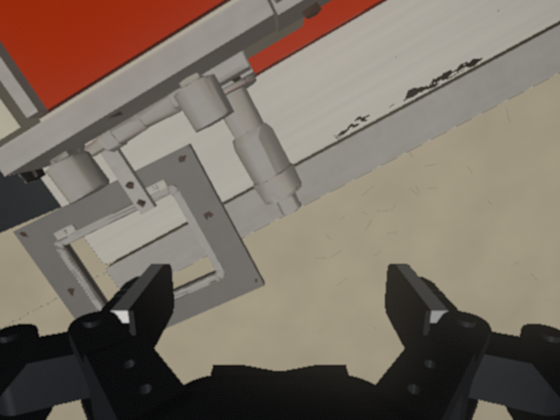

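View pics/ov_top.png

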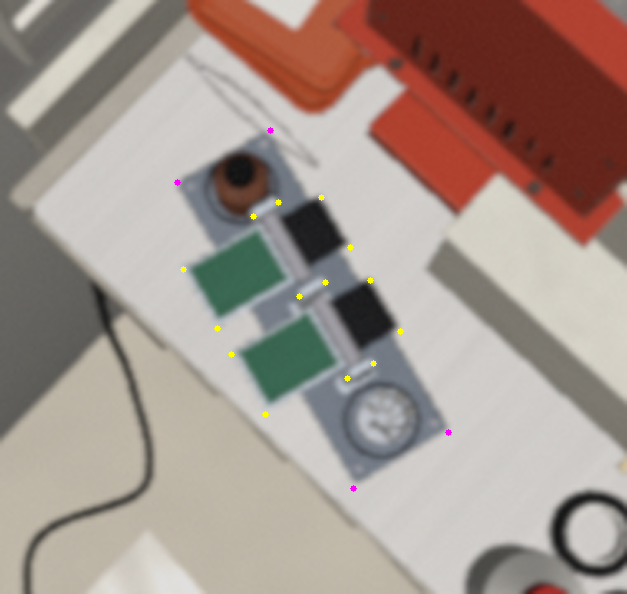

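View pics/ov_side.png

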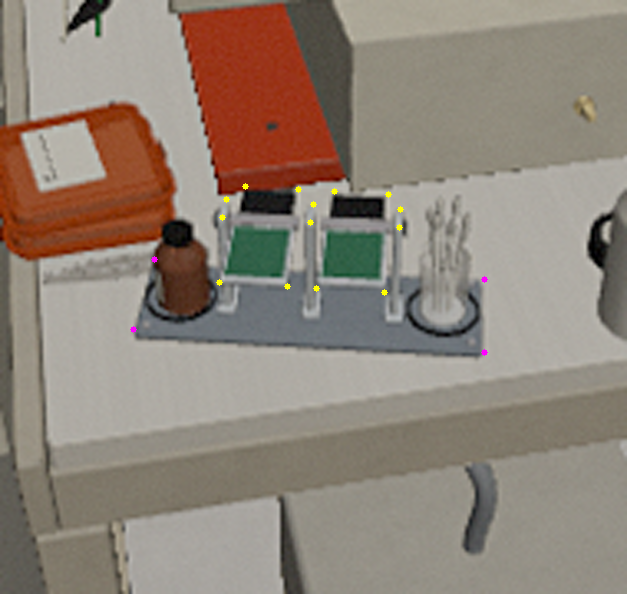

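```bash
python3 - <<'E'
from h import *
s=camera("side");t=camera("top")
O=np.array([.488,-.0225]);a=np.radians(28.1);R=np.array([[np.cos(a),-np.sin(a)],[np.sin(a),np.cos(a)]])
def tri(p,q):
    o1,d1=ray(s,p);o2,d2=ray(t,q)
    k=np.linalg.lstsq(np.stack([d1,-d2],1),o2-o1,rcond=None)[0]
    A=o1+k[0]*d1;B=o2+k[1]*d2;M=(A+B)/2
    return np.round(M,3),np.round((R.T@(M[:2]-O))*1000),"gap",np.linalg.norm(A-B).round(4)
z=lambda x,y:(x/3.5+180,y/3.5+150)
w=lambda x,y:(x/3.3+200,y/3.3+130)
print("box bottom L",tri(z(372,200),w(427,268)))
print("box top L",tri(z(372,38),w(445,238)))
print("red plate nearL top",tri(z(232,190),w(370,130)))
print("red plate nearR",tri(z(365,182),w(458,212)))
print("bottle cap",tri((383,198),(366,315)))
print("redmachine top nearleft",tri((228,22),(330,65)),tri((305,30),(380,35)))
a=t["image"][:, :,::-1]; cv2.imwrite("pics/t2.png",cv2.resize(a[200:420,280:560],None,fx=2.7,fy=2.7))
E
```

```text
box bottom L (array([ 0.503, -0.097,  0.051]), array([-21., -73.]), 'gap', np.float64(0.0002))
box top L (array([ 0.502, -0.094,  0.179]), array([-21., -69.]), 'gap', np.float64(0.0026))
red plate nearL top (array([ 0.597, -0.065,  0.041]), array([ 76., -89.]), 'gap', np.float64(0.0002))
red plate nearR (array([ 0.535, -0.123,  0.038]), array([  -6., -111.]), 'gap', np.float64(0.0149))
bottle cap (array([ 0.299, -0.146,  0.131]), array([-225.,  -20.]), 'gap', np.float64(0.0018))
redmachine top nearleft (array([ 0.619, -0.068,  0.445]), array([  95., -102.]), 'gap', np.float64(0.0095)) (array([ 0.576, -0.145,  0.452]), array([  20., -149.]), 'gap', np.float64(0.1478))
```

View pics/t2.png

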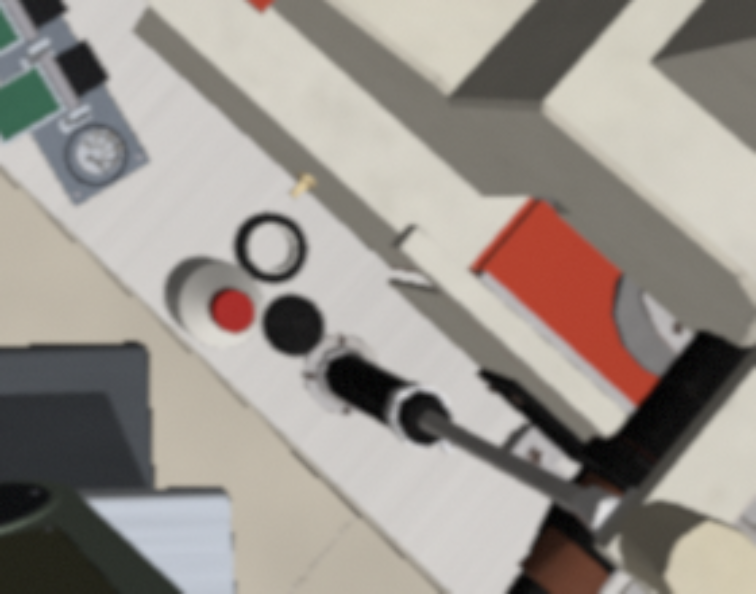

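```bash
python3 -m crank '{"xyz":[[-0.5,0,0],[-1,0,0],[-1,0,0]],"rotation":[[0,0,0],[0,0,0],[0,0,0]],"gripper":[-1,-1,-1]}'
python3 -m crank '{"xyz":[[-0.5,0,0],[-1,0,0],[-1,0,0]],"rotation":[[-0.09,0,0],[-0.18,0,0],[-0.27,0,0]],"gripper":[-1,-1,-1]}'
python3 - <<'E'
from h import *
for n in("wrist","side","top"): cv2.imwrite(f"pics/{n}1.png",camera(n)["image"][:,:,::-1])
E
```

```text
time_s: 2.88
position: [0.1642, -0.554, 0.3326]
ee_rot: [[0.002, 0.285, -0.959], [-0.012, -0.959, -0.285], [-1.0, 0.012, 0.002]]
wrist_force: [-1.1, -1.5, 0.9]
grip_width: 0.0323
time_s: 3.25
position: [0.164, -0.5527, 0.4313]
ee_rot: [[0.001, 0.741, -0.671], [-0.009, -0.671, -0.741], [-1.0, 0.007, 0.006]]
wrist_force: [-0.0, 0.2, -0.3]
grip_width: 0.0
```

View pics/wrist1.png

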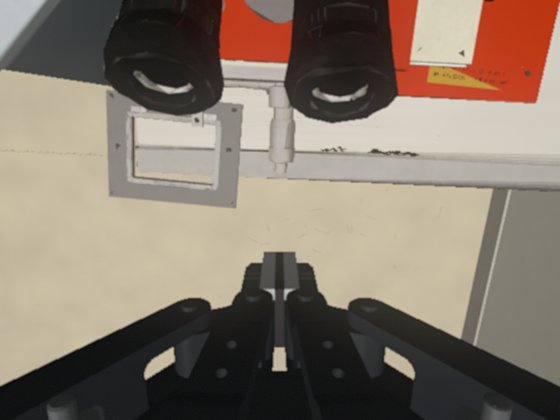

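View pics/side1.png

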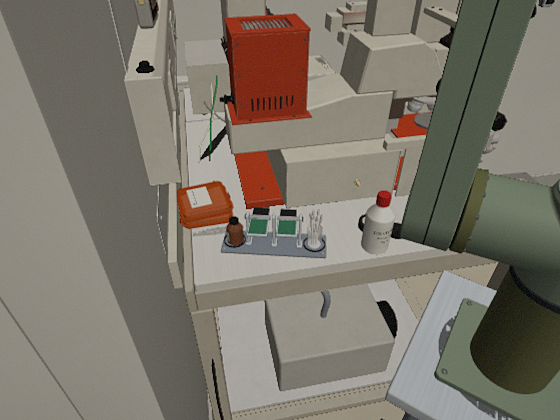

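View pics/top1.png

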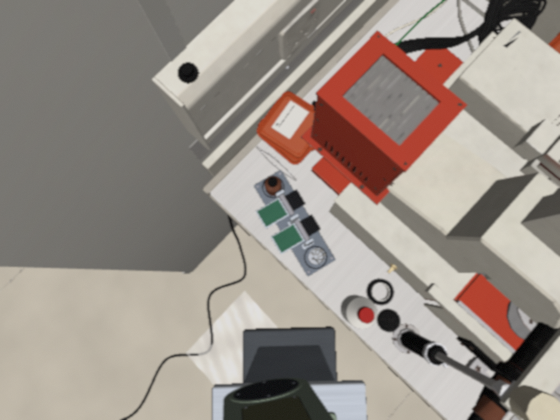

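```bash
python3 - <<'E'
from h import *
w=camera("wrist")
print(np.round(w["T"],3).tolist())
for px in[(165,90),(345,100),(175,170)]:
  o,d=ray(w,px)
  for k in(.1,.13,.16,.2): print(px,k,np.round(o+k*d,3))
E
```

```text
[[0.735, -0.654, -0.177, 0.209], [-0.678, -0.71, -0.191, -0.503], [-0.001, 0.26, -0.965, 0.574], [0.0, 0.0, 0.0, 1.0]]
(165, 90) 0.1 [ 0.189 -0.477  0.468]
(165, 90) 0.13 [ 0.184 -0.468  0.437]
(165, 90) 0.16 [ 0.178 -0.46   0.405]
(165, 90) 0.2 [ 0.17  -0.45   0.363]
(345, 100) 0.1 [ 0.225 -0.513  0.469]
(345, 100) 0.13 [ 0.23  -0.516  0.438]
(345, 100) 0.16 [ 0.235 -0.519  0.406]
(345, 100) 0.2 [ 0.241 -0.523  0.364]
(175, 170) 0.1 [ 0.177 -0.495  0.474]
(175, 170) 0.13 [ 0.167 -0.492  0.444]
(175, 170) 0.16 [ 0.157 -0.489  0.415]
(175, 170) 0.2 [ 0.145 -0.486  0.375]
```

```bash
python3 -m crank '{"xyz":[[-0.5,0,0],[-1,0,0],[-1,0,0]],"rotation":[[0,0,0],[0,0,0],[0,0,0]],"gripper":[-1,-1,-1]}'
python3 -m crank '{"xyz":[[-0.5,0,0],[-1,0,0],[-1,0,0]],"rotation":[[0,0,0],[0,0,0],[0,0,0]],"gripper":[-1,-1,-1]}'
python3 - <<'E'
from h import *
for n in("wrist","side"): cv2.imwrite(f"pics/{n}2.png",camera(n)["image"][:,:,::-1])
E
```

```text
time_s: 3.82
position: [0.1639, -0.5519, 0.5304]
ee_rot: [[0.001, 0.736, -0.677], [-0.007, -0.677, -0.736], [-1.0, 0.006, 0.005]]
wrist_force: [-0.8, -0.6, 0.3]
grip_width: -0.0001
time_s: 4.2
position: [0.1638, -0.5515, 0.6294]
ee_rot: [[0.001, 0.736, -0.677], [-0.006, -0.677, -0.736], [-1.0, 0.005, 0.004]]
wrist_force: [0.4, -0.4, 0.0]
grip_width: 0.0002
```

View pics/wrist2.png

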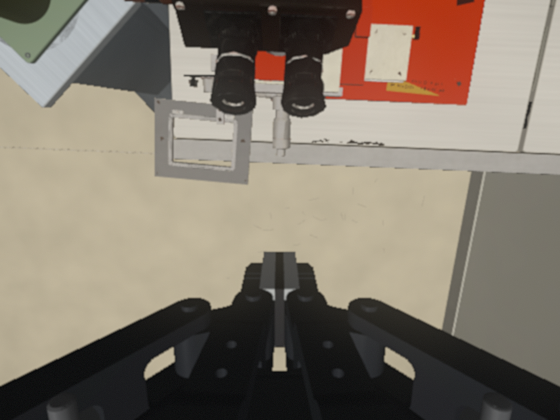

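```bash
python3 -m crank '{"xyz":[[0,-0.5,-0.16],[0,-0.98,-0.32],[0,-0.98,-0.32]],"rotation":[[0,0,0],[0,0,0],[0,0,0]],"gripper":[-1,-1,-1]}'
python3 -m crank '{"xyz":[[0,-0.35,-0.3],[0,-0.68,-0.59],[0,-0.68,-0.59]],"rotation":[[0,0,0],[0,0,0],[0,0,0]],"gripper":[-1,-1,-1]}'
python3 - <<'E'
from h import *
print(observe()["q"])
for n in("wrist","side"): cv2.imwrite(f"pics/{n}3.png",camera(n)["image"][:,:,::-1])
E
```

```text
time_s: 4.68
position: [0.1123, -0.4586, 0.6251]
ee_rot: [[-0.0, 0.736, -0.677], [0.003, -0.677, -0.736], [-1.0, -0.002, -0.002]]
wrist_force: [-0.0, -1.1, 0.7]
grip_width: -0.0001
time_s: 5.05
position: [0.1031, -0.3703, 0.6262]
ee_rot: [[0.0, 0.737, -0.676], [-0.0, -0.676, -0.737], [-1.0, 0.0, 0.0]]
wrist_force: [-0.5, -0.4, 0.8]
grip_width: -0.0
[-8.74065012e+01 -1.07866857e+01  6.47990460e+01  8.80765683e-03
  1.25958920e+02 -4.48848381e+01]
```

View pics/wrist3.png

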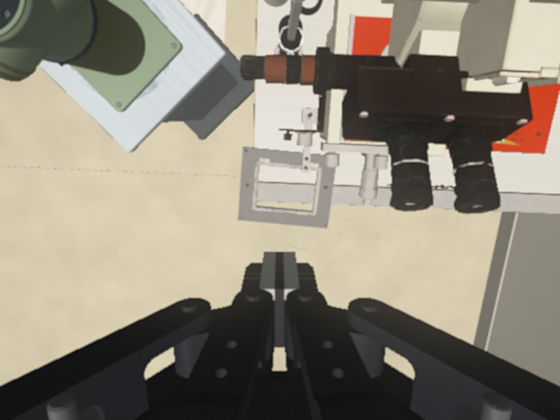

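```bash
python3 -m crank '{"xyz":[[-0.3,0.1,-0.3],[-0.5,0.2,-0.7],[-0.5,0.3,-0.95],[-0.5,0.3,-0.95]],"rotation":[[-0.08,0,0],[-0.16,0,0],[-0.24,0,0],[-0.3,0,0]],"gripper":[-1,-1,-1,-1]}'
python3 - <<'E'
from h import *
print(observe()["q"])
for n in("wrist","side"): cv2.imwrite(f"pics/{n}4.png",camera(n)["image"][:,:,::-1])
E
```

```text
time_s: 5.65
position: [0.1911, -0.3233, 0.6751]
ee_rot: [[-0.0, 0.991, -0.134], [0.002, -0.134, -0.991], [-1.0, -0.001, -0.002]]
wrist_force: [-0.4, -0.2, 0.3]
grip_width: 0.0
[-7.26958927e+01 -8.64965072e+00  5.67656584e+01  2.34995460e-02
  1.32024245e+02 -6.49706806e+01]
```

View pics/wrist4.png

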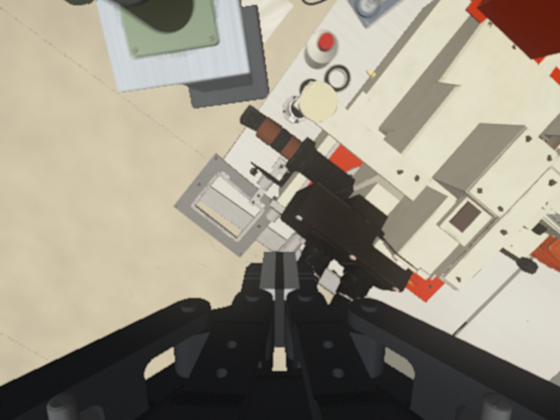

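View pics/side4.png

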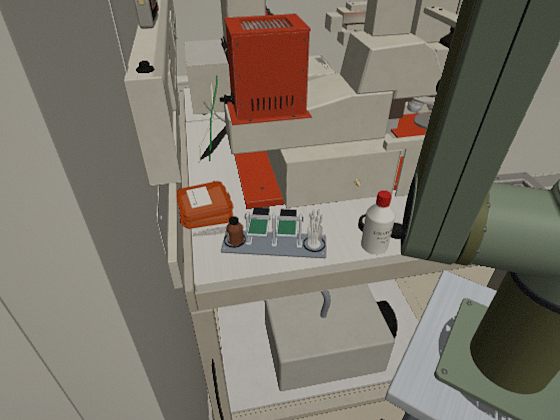

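```bash
cat >> h.py <<'E'
def tri2(c1,p,c2,q):
    o1,d1=ray(c1,p);o2,d2=ray(c2,q)
    k=np.linalg.lstsq(np.stack([d1,-d2],1),o2-o1,rcond=None)[0]
    A=o1+k[0]*d1;B=o2+k[1]*d2
    return np.round((A+B)/2,3),np.linalg.norm(A-B).round(4)
E
python3 - <<'E'
from h import *
w=camera("wrist");t=camera("top")
print("disc",tri2(w,(320,101),t,(549,407)))
print("tube end",tri2(w,(247,117),t,(487,407)))
print("cap",tri2(w,(325,42),t,(366,315)))
E
python3 - <<'E'
import cv2
cv2.imwrite('pics/t5.png',cv2.resize(cv2.imread('pics/top1.png')[280:420,400:560],None,fx=4,fy=4))
E
```

```text
disc (array([ 0.24 , -0.254,  0.485]), np.float64(0.0046))
tube end (array([ 0.172, -0.264,  0.31 ]), np.float64(0.0389))
cap (array([ 0.298, -0.146,  0.134]), np.float64(0.0006))
```

View pics/t5.png

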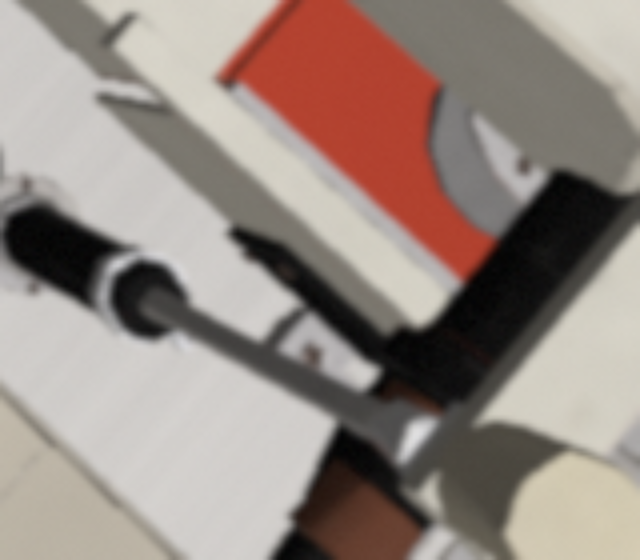

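```bash
python3 -m crank '{"xyz":[[0,0.3,-0.33],[0,0.6,-0.66],[0,0.88,-0.98],[0,0.88,-0.98]],"rotation":[[-0.08,0,0],[-0.16,0,0],[-0.24,0,0],[-0.31,0,0]],"gripper":[-1,-1,-1,-1]}'
python3 - <<'E'
from h import *
o=observe();print(o["q"]);R=o["ee_rot"]
D=np.array([.5275,-.0264,.40])-o["position"]; print(R.T@D, np.degrees(np.arctan2(R[1,1],R[0,1])))
cv2.imwrite("pics/wrist5.png",camera("wrist")["image"][:,:,::-1])
E
```

```text
time_s: 6.35
position: [0.2918, -0.2366, 0.6759]
ee_rot: [[-0.0, 0.885, 0.467], [0.001, 0.467, -0.884], [-1.0, 0.0, -0.001]]
wrist_force: [-1.0, -0.5, -0.2]
grip_width: -0.0001
[-5.23288740e+01 -8.63962939e+00  5.66475377e+01  3.38226849e-02
  1.32046908e+02 -8.01161740e+01]
[ 0.27610429  0.30650138 -0.07569975] 27.80993252091635
```

View pics/wrist5.png

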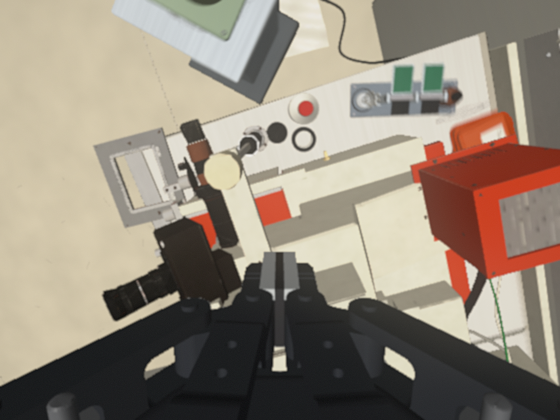

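```bash
python3 -m crank '{"xyz":[[0,0.5,-0.25],[0,1,-0.5],[0,1,-0.5]],"rotation":[[0,0,0],[0,0,0],[0,0,0]],"gripper":[-1,-1,-1]}'
python3 -m crank '{"xyz":[[0,0.5,-0.25],[0,1,-0.5],[0,1,-0.5]],"rotation":[[0,0,0],[0,0,0],[0,0,0]],"gripper":[-1,-1,-1]}'
python3 -m crank '{"xyz":[[0.3,0.4,0],[0.8,0.8,0],[1,0.8,0],[1,0.8,0]],"rotation":[[0,0,0],[0,0,0],[0,0,0],[0,0,0]],"gripper":[-1,-1,-1,-1]}'
python3 - <<'E'
from h import *
w=camera("wrist");cv2.imwrite("pics/wrist6.png",w["image"][:,:,::-1])
for q,z in [("status_stand",0),("flag_a_pivot",.08),("seat_a",.008),("primer_bottle_mid",.04),("swab_pot_mid",.054)]:
    for d in landmark_of(w,q): print(q,round(d["p"],2),d["position"],np.round(atz(w,d["position"],z),3))
o=observe();R=o["ee_rot"]
D=np.array([.5275,-.0264,.40])-o["position"]; print(o["q"],R.T@D, np.degrees(np.arctan2(R[1,1],R[0,1])))
E
```

```text
time_s: 6.78
position: [0.3574, -0.1454, 0.6759]
ee_rot: [[-0.001, 0.886, 0.463], [0.001, 0.463, -0.886], [-1.0, -0.0, -0.001]]
wrist_force: [-0.2, -0.4, 0.5]
grip_width: 0.0003
time_s: 7.15
position: [0.4234, -0.056, 0.6749]
ee_rot: [[-0.003, 0.887, 0.461], [0.001, 0.461, -0.887], [-1.0, -0.002, -0.002]]
wrist_force: [-0.3, -1.2, 0.1]
grip_width: 0.0001
time_s: 7.65
position: [0.4924, -0.022, 0.5737]
ee_rot: [[-0.006, 0.89, 0.456], [0.001, 0.456, -0.89], [-1.0, -0.005, -0.003]]
wrist_force: [-0.8, -0.6, 0.8]
grip_width: 0.0001
status_stand 0.7 [281.0, 152.6] [ 0.497 -0.029  0.   ]
seat_a 0.67 [234.3, 152.5] [ 0.413 -0.071  0.008]
seat_a 0.59 [324.5, 151.3] [0.573 0.014 0.008]
primer_bottle_mid 0.65 [324.5, 151.0] [0.568 0.016 0.04 ]
primer_bottle_mid 0.58 [260.4, 151.1] [ 0.459 -0.041  0.04 ]
swab_pot_mid 0.62 [231.3, 150.3] [ 0.41  -0.063  0.054]
swab_pot_mid 0.21 [279.6, 152.5] [ 0.492 -0.025  0.054]
[-1.24729754e+01  2.87948321e-01  6.05099190e+01 -4.29854124e-03
  1.18984187e+02 -3.97786852e+01] [0.17853983 0.02782476 0.02058087] 27.30382472167137
```

View pics/wrist6.png

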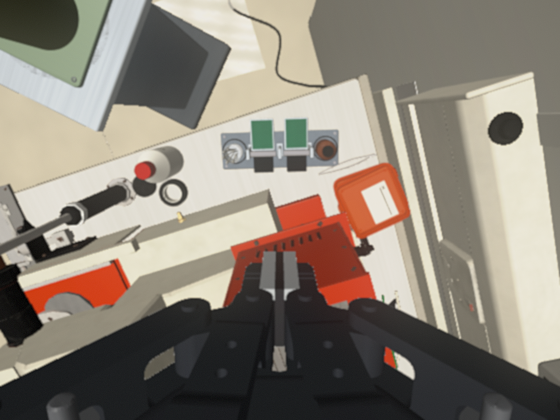

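```bash
python3 -m crank '{"xyz":[[0.4,0.1,0.1],[0.8,0.2,0.1],[1,0.28,0.1],[1,0.28,0.1]],"rotation":[[-0.007,0,0],[-0.007,0,0],[-0.007,0,0],[-0.007,0,0]],"gripper":[-1,-1,-1,-1]}'
python3 -m crank '{"xyz":[[0.4,0,0],[0.8,0,0],[1,0,0],[1,0,0]],"rotation":[[0,0,0],[0,0,0],[0,0,0],[0,0,0]],"gripper":[-1,-1,-1,-1]}'
python3 - <<'E'
from h import *
w=camera("wrist");cv2.imwrite("pics/wrist7.png",w["image"][:,:,::-1])
for q,z in [("status_stand",0),("flag_a_pivot",.08),("seat_a",.008),("primer_bottle_mid",.04),("swab_pot_mid",.054)]:
    for d in landmark_of(w,q): print(q,round(d["p"],2),d["position"],np.round(atz(w,d["position"],z),3))
o=observe();R=o["ee_rot"]
D=np.array([.5275,-.0264,.135])-o["position"]; print(o["q"],R.T@D, np.degrees(np.arctan2(R[1,1],R[0,1])))
E
```

```text
time_s: 8.45
position: [0.5219, -0.0159, 0.475]
ee_rot: [[-0.003, 0.881, 0.473], [0.001, 0.473, -0.881], [-1.0, -0.003, -0.002]]
wrist_force: [-0.4, -0.6, 1.0]
grip_width: 0.0002
time_s: 8.95
position: [0.5219, -0.0162, 0.3766]
ee_rot: [[-0.001, 0.882, 0.472], [-0.0, 0.472, -0.882], [-1.0, -0.001, -0.0]]
wrist_force: [-0.2, -0.8, 0.6]
grip_width: 0.0001
status_stand 0.72 [259.1, 156.2] [ 0.493 -0.026  0.   ]
flag_a_pivot 0.74 [229.0, 161.9] [ 0.463 -0.04   0.08 ]
seat_a 0.87 [318.2, 156.1] [0.569 0.016 0.008]
seat_a 0.74 [195.7, 154.5] [ 0.411 -0.066  0.008]
primer_bottle_mid 0.71 [320.4, 155.7] [0.566 0.02  0.04 ]
swab_pot_mid 0.73 [190.4, 158.5] [ 0.414 -0.065  0.054]
[-1.12568528e+01  1.01842473e+00  8.26503331e+01 -1.55049700e-03
  9.61436715e+01 -3.94456601e+01] [ 0.24331781 -0.00142838  0.01061523] 28.18878996489758
```

View pics/wrist7.png

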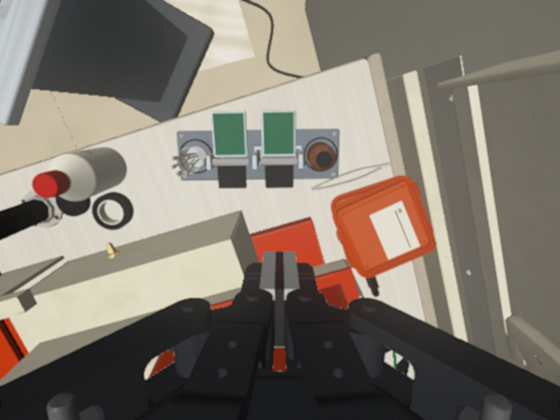

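```bash
python3 -m crank '{"xyz":[[0.4,0,0.16],[0.8,0,0.16],[1,0,0.16],[1,0,0.16]],"rotation":[[0,0,0],[0,0,0],[0,0,0],[0,0,0]],"gripper":[-1,-1,-1,-1]}'
python3 -m crank '{"xyz":[[0.4,0,0],[0.8,0,0],[1,0,0],[1.0,0,0],[1.0,0,0]],"rotation":[[0,0,0],[0,0,0],[0,0,0],[0,0,0],[0,0,0]],"gripper":[-1,-1,-1,-1,-1]}'
cat > look.py <<'E'
from h import *
import sys
k=sys.argv[1]
s=camera("side");w=camera("wrist")
a=cv2.resize(s["image"][130:290,180:380,::-1],None,fx=2.6,fy=2.6,interpolation=cv2.INTER_CUBIC)
b=cv2.resize(w["image"][:,:,::-1],None,fx=.99,fy=.99)
cv2.imwrite(f"pics/{k}s.png",a);cv2.imwrite(f"pics/{k}w.png",b)
o=observe();R=o["ee_rot"];P=o["position"]
O=np.array([.4895,-.024]);t=np.radians(28.1);Q=np.array([[np.cos(t),-np.sin(t)],[np.sin(t),np.cos(t)]])
tip=P+.022*R[:,0]; print("tip stand mm",np.round(1000*Q.T@(tip[:2]-O),1),"z",round(tip[2]*1000,1),"F",np.round(o["wrist_force"],1),"t",o["time_s"])
E
python3 look.py a
```

```text
time_s: 9.75
position: [0.5289, -0.03, 0.275]
ee_rot: [[-0.003, 0.881, 0.472], [0.001, 0.472, -0.881], [-1.0, -0.003, -0.002]]
wrist_force: [-0.1, 0.0, 0.8]
grip_width: -0.0002
time_s: 10.38
position: [0.5316, -0.0305, 0.1788]
ee_rot: [[0.004, 0.881, 0.472], [-0.001, 0.472, -0.881], [-1.0, 0.003, 0.003]]
wrist_force: [0.9, 0.3, 0.1]
grip_width: -0.0001
tip stand mm [ 34.  -25.5] z 156.7 F [ 0.2 -0.2 -0.8] t 10.475
```

View pics/as.png

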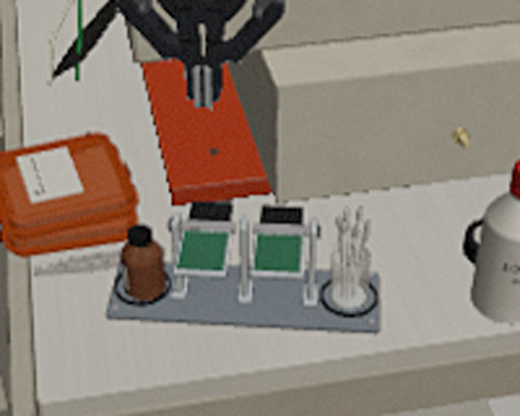

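View pics/aw.png

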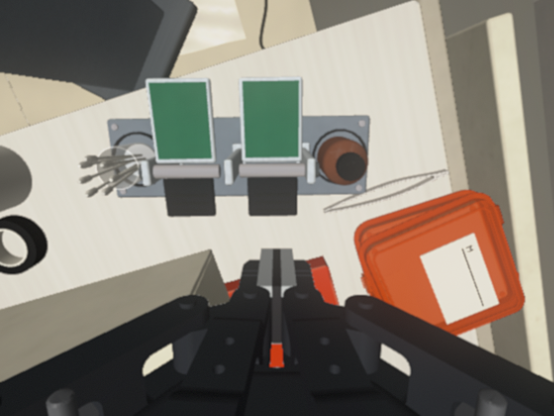

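```bash
python3 -m crank '{"xyz":[[0.3,-0.02,0],[0.55,-0.02,0],[0.62,-0.02,0],[0.62,-0.02,0]],"rotation":[[0,0,0],[0,0,0],[0,0,0],[0,0,0]],"gripper":[-1,-1,-1,-1]}'
python3 look.py b
```

```text
time_s: 10.98
position: [0.5286, -0.0312, 0.1151]
ee_rot: [[0.001, 0.881, 0.472], [-0.0, 0.472, -0.881], [-1.0, 0.001, 0.001]]
wrist_force: [0.0, 0.0, 0.8]
grip_width: 0.0
tip stand mm [ 31.7 -25.3] z 93.9 F [ 0.2 -0.2  1.7] t 11.075
```

View pics/bs.png

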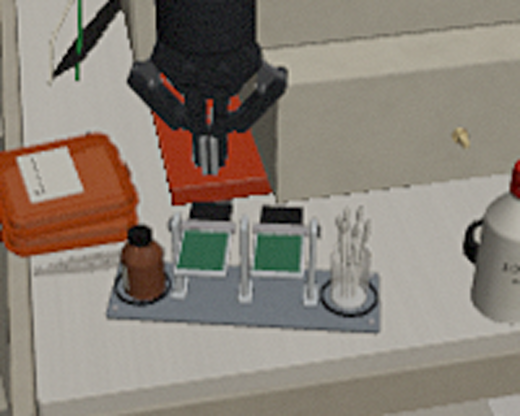

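View pics/bw.png

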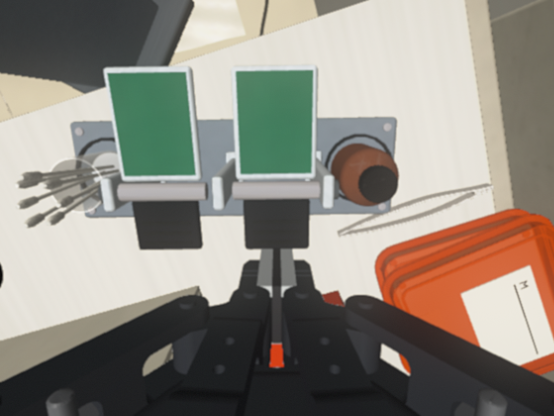

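```bash
python3 - <<'E'
from h import *
w=camera("wrist");s=camera("side")
O=np.array([.4895,-.024]);t=np.radians(28.1);Q=np.array([[np.cos(t),-np.sin(t)],[np.sin(t),np.cos(t)]])
def P(x,y,z): return list(O+Q@[x/1000,y/1000])+[z/1000]
for n,p in dict(tailendL=(12,-34,82),tailendR=(48,-34,82),flagL=(9,62,82),flagR=(51,62,82),hinge=(30,0,84),tipfront=(32,-14,94),tipc=(32,-25,94),basecornerR=(117,-36,8),baseL=(-117,36,8)).items(): print(n,np.round(proj(w,P(*p))*.99),(np.round((proj(s,P(*p))-[180,130])*2.6)))
E
```

```text
tailendL [241. 250.] [234. 197.]
tailendR [306. 250.] [192. 195.]
flagL [230.  66.] [224. 273.]
flagR [317.  66.] [171. 269.]
hinge [274. 192.] [208. 219.]
tipfront [278. 223.] [207. 199.]
tipc [277. 243.] [209. 191.]
basecornerR [388. 216.] [120. 253.]
baseL [ 66. 118.] [380. 327.]
```

```bash
python3 - <<'E'
from h import *
w=camera("wrist");s=camera("side")
O=np.array([.4895,-.024]);t=np.radians(28.1);Q=np.array([[np.cos(t),-np.sin(t)],[np.sin(t),np.cos(t)]])
m,g=tri2(s,(259.6,196.2),w,(280,252.5)); print(m,g,np.round(1000*Q.T@(m[:2]-O)))
cv2.imwrite("pics/c1.png",cv2.resize(s["image"][140:240,220:320,::-1],None,fx=6,fy=6,interpolation=cv2.INTER_CUBIC))
cv2.imwrite("pics/c2.png",cv2.resize(w["image"][170:290,210:350,::-1],None,fx=5,fy=5,interpolation=cv2.INTER_CUBIC))
E
```

```text
[ 0.526 -0.026  0.118] 0.0004 [ 31. -19.]
```

View pics/c1.png

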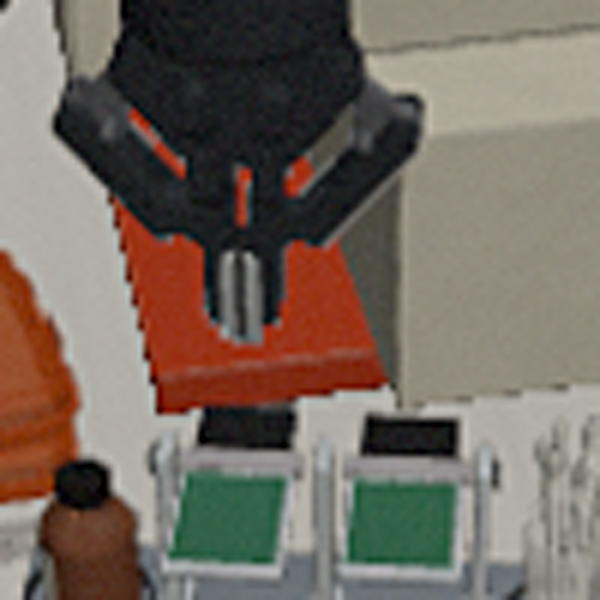

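View pics/c2.png

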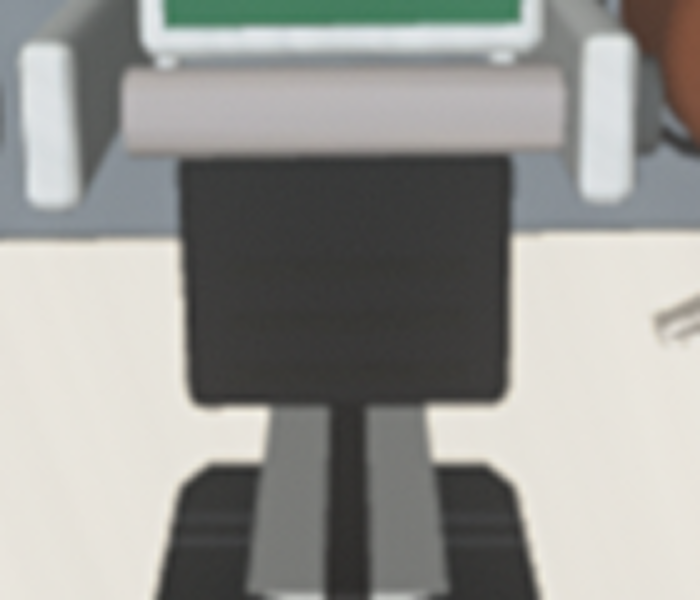

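```bash
python3 -m crank '{"xyz":[[0.05,0,0],[0.1,0,0],[0.15,0,0],[0.15,0,0]],"rotation":[[0,0,0],[0,0,0],[0,0,0],[0,0,0]],"gripper":[-1,-1,-1,-1]}'
python3 look.py c
```

```text
time_s: 11.78
position: [0.5274, -0.0309, 0.0985]
ee_rot: [[-0.002, 0.881, 0.472], [0.0, 0.472, -0.881], [-1.0, -0.001, -0.001]]
wrist_force: [0.8, -0.7, -0.2]
grip_width: -0.0001
tip stand mm [ 30.6 -24.4] z 77.2 F [ 0.2  0.5 -0.3] t 11.875
```

View pics/cs.png

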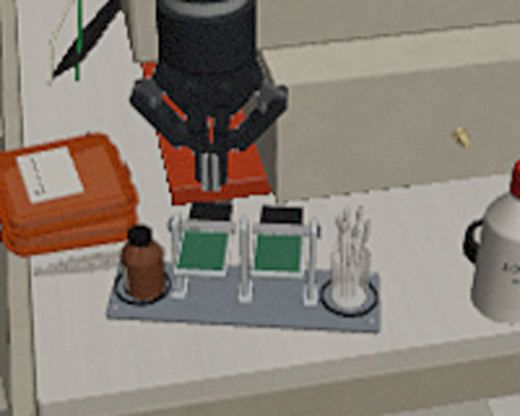

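View pics/cw.png

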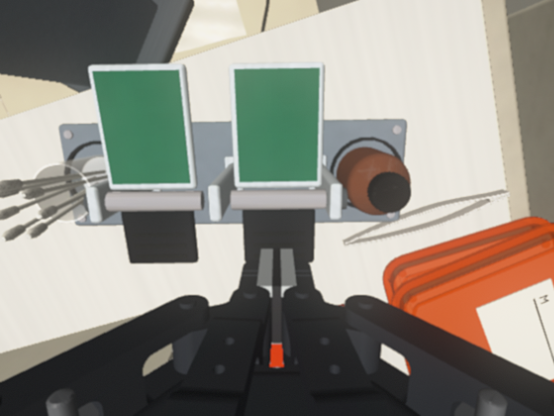

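```bash
python3 - <<'E'
from h import *
w=camera("wrist");s=camera("side")
O=np.array([.4895,-.024]);t=np.radians(28.1);Q=np.array([[np.cos(t),-np.sin(t)],[np.sin(t),np.cos(t)]])
m,g=tri2(s,(260.8,202.5),w,(280,251)); print(m,g,np.round(1000*Q.T@(m[:2]-O)))
E
```

```text
[ 0.524 -0.025  0.103] 0.001 [ 30. -17.]
```

```bash
python3 -m crank '{"xyz":[[0.05,0,0],[0.1,0,0],[0.15,0,0],[0.2,0,0],[0.2,0,0]],"rotation":[[0,0,0],[0,0,0],[0,0,0],[0,0,0],[0,0,0]],"gripper":[-1,-1,-1,-1,-1]}'
python3 look.py d
```

```text
time_s: 12.6
position: [0.5275, -0.0309, 0.0787]
ee_rot: [[-0.001, 0.881, 0.472], [0.0, 0.472, -0.881], [-1.0, -0.001, -0.001]]
wrist_force: [-0.2, 0.5, -0.4]
grip_width: 0.0002
tip stand mm [ 30.6 -24.4] z 57.3 F [ 0.8 -0.5  0.6] t 12.7
```

View pics/ds.png

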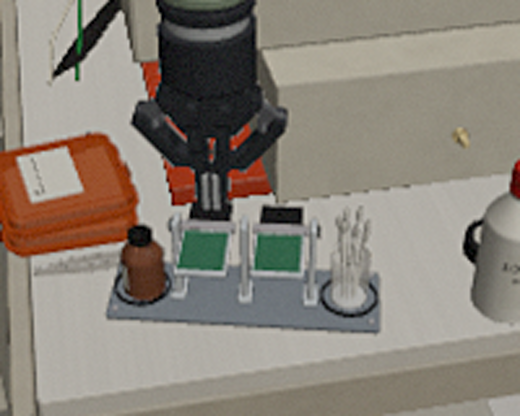

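View pics/dw.png

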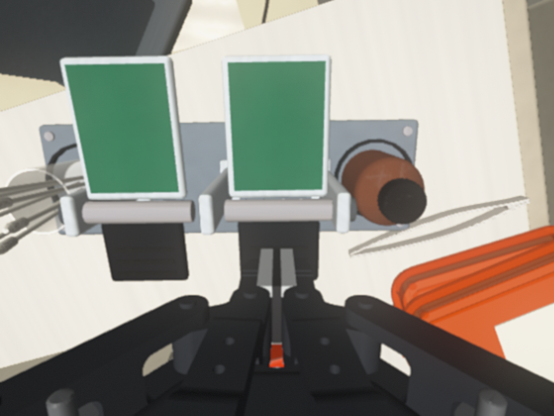

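```bash
python3 -m crank '{"xyz":[[0.04,0,0],[0.08,0,0],[0.12,0,0],[0.12,0,0]],"rotation":[[0,0,0],[0,0,0],[0,0,0],[0,0,0]],"gripper":[-1,-1,-1,-1]}'
python3 look.py e
```

```text
time_s: 13.2
position: [0.5282, -0.0311, 0.0671]
ee_rot: [[0.0, 0.881, 0.472], [-0.0, 0.472, -0.881], [-1.0, 0.0, 0.0]]
wrist_force: [1.4, -0.0, 0.3]
grip_width: -0.0001
tip stand mm [ 30.5 -24.4] z 45.1 F [ 0.  -1.2 -0.1] t 13.3
```

View pics/es.png

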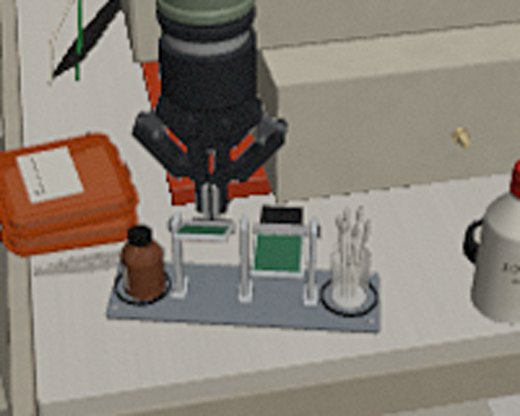

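View pics/ew.png

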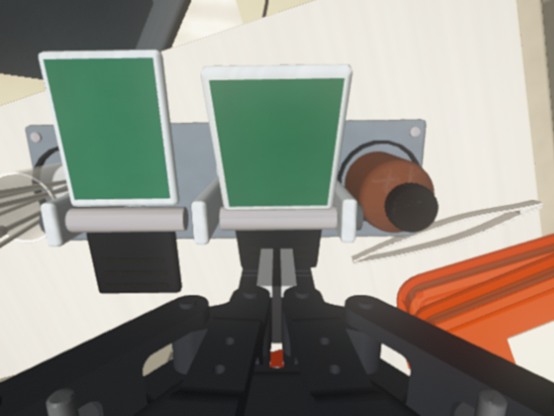

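```bash
python3 -m crank '{"xyz":[[0.05,0,0],[0.1,0,0],[0.15,0,0],[0.15,0,0]],"rotation":[[0,0,0],[0,0,0],[0,0,0],[0,0,0]],"gripper":[-1,-1,-1,-1]}'
python3 look.py f
```

```text
time_s: 13.8
position: [0.5276, -0.031, 0.0516]
ee_rot: [[-0.001, 0.881, 0.472], [0.0, 0.472, -0.881], [-1.0, -0.001, -0.001]]
wrist_force: [0.6, 1.0, -0.0]
grip_width: -0.0002
tip stand mm [ 30.2 -24.1] z 29.8 F [ 0.1 -0.7 -0.6] t 13.9
```

View pics/fs.png

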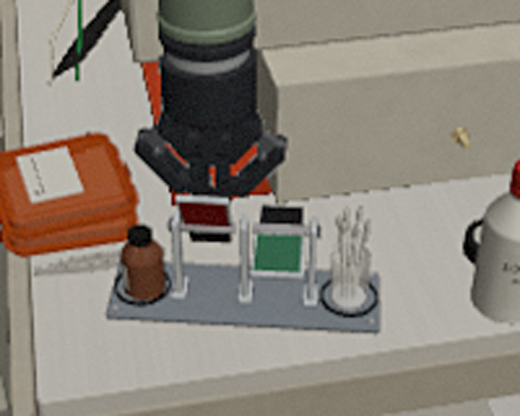

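View pics/fw.png

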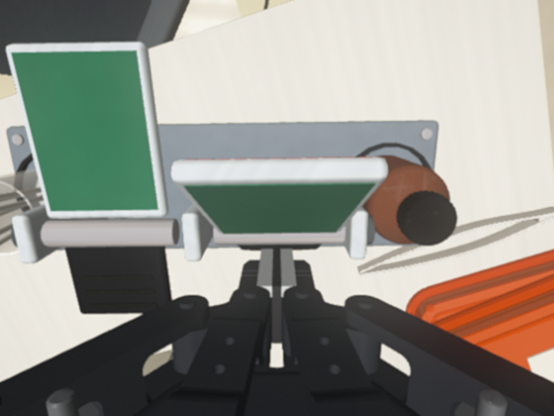

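```bash
python3 -m crank '{"xyz":[[-0.15,0,0.02],[-0.5,0,0.02],[-1,0,0.02],[-1,0,0.02]],"rotation":[[0,0,0],[0,0,0],[0,0,0],[0,0,0]],"gripper":[-1,-1,-1,-1]}'
python3 -m crank '{"xyz":[[-0.3,0,0],[-0.3,0,-0.3],[-0.3,0,-0.6],[-0.3,0,-0.9],[-0.3,0,-0.9]],"rotation":[[0,0,0],[0,0,0],[0,0,0],[0,0,0],[0,0,0]],"gripper":[-1,-1,-1,-1,-1]}'
python3 look.py g
```

```text
time_s: 14.4
position: [0.533, -0.0337, 0.1585]
ee_rot: [[0.011, 0.881, 0.472], [-0.002, 0.473, -0.881], [-1.0, 0.009, 0.007]]
wrist_force: [-0.4, -0.1, -0.7]
grip_width: 0.0002
time_s: 15.02
position: [0.4849, 0.0479, 0.182]
ee_rot: [[-0.002, 0.88, 0.475], [0.0, 0.475, -0.88], [-1.0, -0.001, -0.001]]
wrist_force: [-0.2, -0.1, 0.1]
grip_width: 0.0001
tip stand mm [30.4 63.5] z 160.3 F [0.7 0.3 0.6] t 15.125
```

View pics/gs.png

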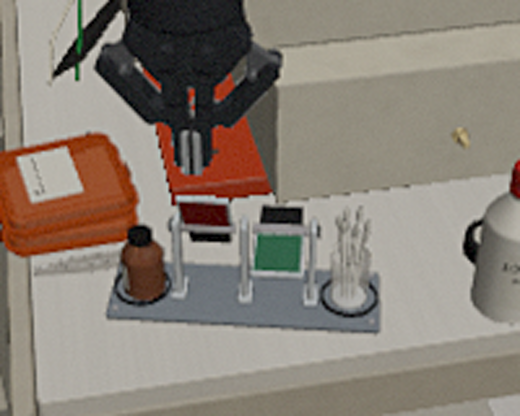

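View pics/gw.png

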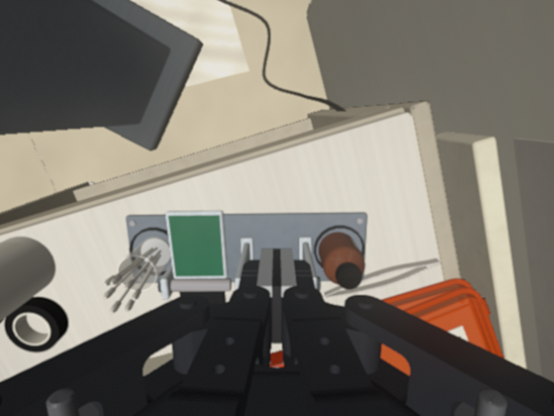

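```bash
python3 -m crank '{"xyz":[[0.3,0.01,0],[0.6,0.01,0],[0.68,0.01,0],[0.68,0.01,0]],"rotation":[[0,0,0],[0,0,0],[0,0,0],[0,0,0]],"gripper":[-1,-1,-1,-1]}'
python3 look.py h
```

```text
time_s: 15.62
position: [0.4875, 0.0464, 0.1142]
ee_rot: [[-0.001, 0.882, 0.472], [-0.0, 0.472, -0.882], [-1.0, -0.001, -0.0]]
wrist_force: [-1.3, -0.1, 0.5]
grip_width: -0.0002
tip stand mm [32.5 62.7] z 93.5 F [-0.3  0.   0.1] t 15.725
```

View pics/hs.png

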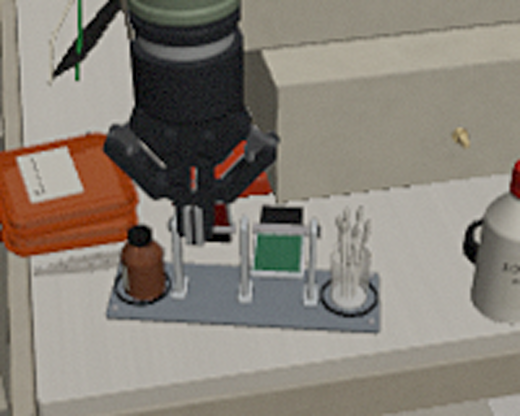

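View pics/hw.png

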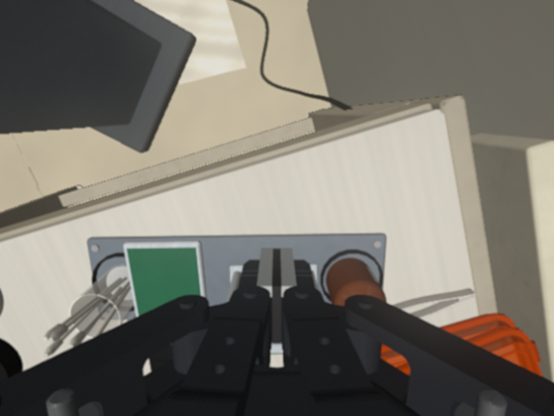

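```bash
python3 -m crank '{"xyz":[[0,0,0.1],[0,0,0.2],[0,0,0.28],[0,0,0.36],[0,0,0.44],[0,0,0.52],[0,0,0.6],[0,0,0.68],[0,0,0.68]],"rotation":[[0,0,0],[0,0,0],[0,0,0],[0,0,0],[0,0,0],[0,0,0],[0,0,0],[0,0,0],[0,0,0]],"gripper":[-1,-1,-1,-1,-1,-1,-1,-1,-1]}'
python3 look.py i
```

```text
time_s: 16.85
position: [0.5199, -0.0138, 0.1144]
ee_rot: [[0.0, 0.882, 0.472], [-0.001, 0.472, -0.882], [-1.0, -0.0, 0.001]]
wrist_force: [0.2, -0.5, 0.5]
grip_width: -0.0003
tip stand mm [31.7 -4.7] z 92.4 F [0.1 0.4 0.1] t 16.95
```

View pics/is.png

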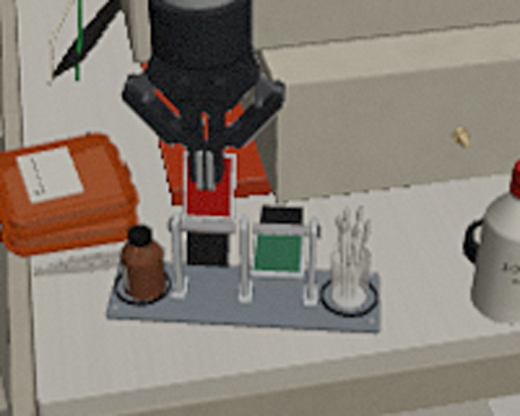

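View pics/iw.png

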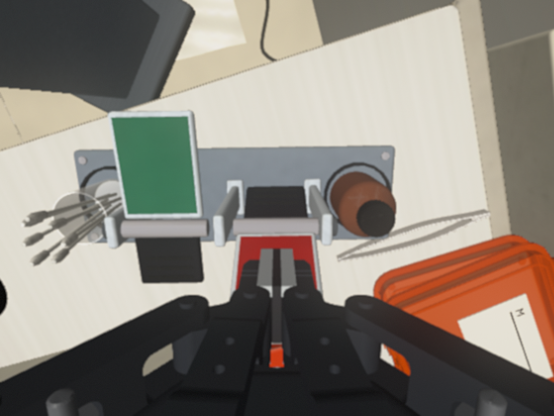

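```bash
python3 -m crank '{"xyz":[[0,0,0.08],[0,0,0.16],[0,0,0.25],[0.06,0,0.25],[0.12,0,0.25],[0.18,0,0.25],[0.24,0,0.25],[0.28,0,0.25],[0.28,0,0.25]],"rotation":[[0,0,0],[0,0,0],[0,0,0],[0,0,0],[0,0,0],[0,0,0],[0,0,0],[0,0,0],[0,0,0]],"gripper":[-1,-1,-1,-1,-1,-1,-1,-1,-1]}'
python3 look.py j
```

```text
time_s: 18.08
position: [0.5308, -0.0348, 0.0858]
ee_rot: [[-0.001, 0.881, 0.472], [0.0, 0.472, -0.881], [-1.0, -0.001, -0.001]]
wrist_force: [-0.6, -0.1, -0.5]
grip_width: 0.0001
tip stand mm [ 31.5 -29.1] z 64.2 F [ 0.7 -0.4  0.7] t 18.175
```

View pics/js.png

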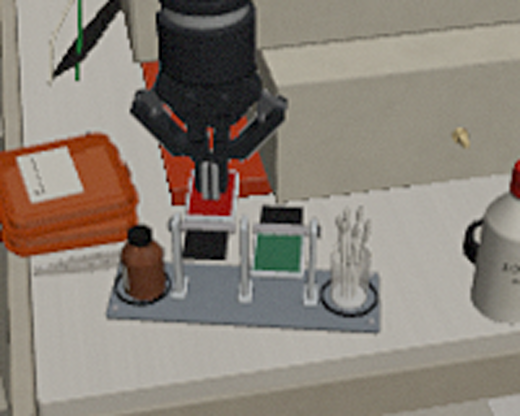

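View pics/jw.png

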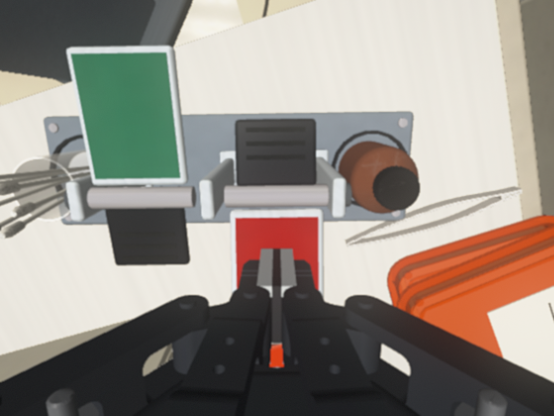

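```bash
python3 -m crank '{"xyz":[[0.03,0,0],[0.06,0,0],[0.08,0,0],[0.08,0,0]],"rotation":[[0,0,0],[0,0,0],[0,0,0],[0,0,0]],"gripper":[-1,-1,-1,-1]}'
python3 look.py k
```

```text
time_s: 18.68
position: [0.5311, -0.0349, 0.0782]
ee_rot: [[-0.001, 0.881, 0.472], [0.0, 0.472, -0.881], [-1.0, -0.0, -0.001]]
wrist_force: [0.4, -0.1, 0.0]
grip_width: -0.0001
tip stand mm [ 31.4 -29.1] z 56.1 F [0.3 0.3 0.7] t 18.775
```

View pics/ks.png

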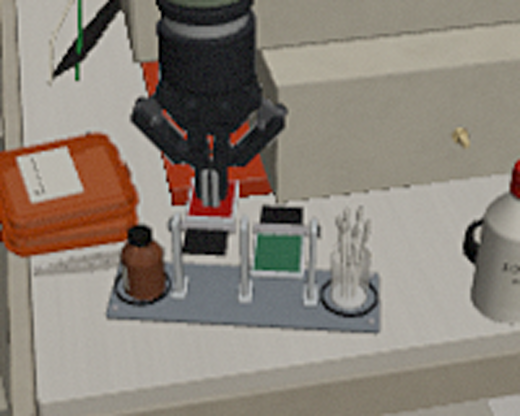

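View pics/kw.png

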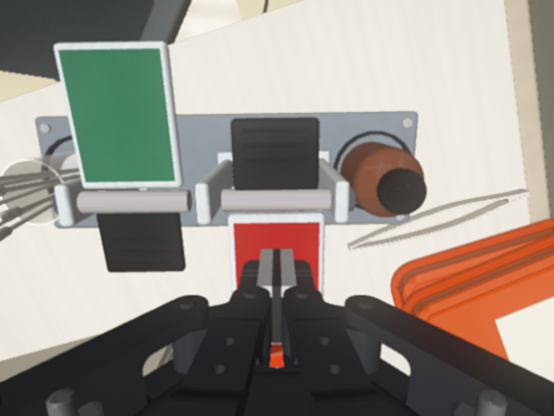

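```bash
python3 -m crank '{"xyz":[[0.02,0,0],[0.02,0,0]],"rotation":[[0,0,0],[0,0,0]],"gripper":[-1,-1]}'
python3 -m crank '{"xyz":[[0.015,0,0],[0.015,0,0]],"rotation":[[0,0,0],[0,0,0]],"gripper":[-1,-1]}'
```

```text
time_s: 19.02
position: [0.5312, -0.0349, 0.0775]
ee_rot: [[-0.001, 0.881, 0.473], [0.0, 0.473, -0.881], [-1.0, -0.001, -0.0]]
wrist_force: [-3.1, -0.7, 8.1]
grip_width: 0.0003
time_s: 19.27
position: [0.5312, -0.0349, 0.0774]
ee_rot: [[-0.001, 0.881, 0.473], [0.0, 0.473, -0.881], [-1.0, -0.001, -0.0]]
wrist_force: [-5.7, 1.5, 17.2]
grip_width: -0.0003
```

```bash
python3 -m crank '{"xyz":[[-0.2,0,0],[-0.6,0,0],[-1,0,0],[-1,0,0]],"rotation":[[0,0,0],[0,0,0],[0,0,0],[0,0,0]],"gripper":[-1,-1,-1,-1]}'
python3 -m crank '{"xyz":[[-0.5,0,0],[-1,0,0],[-1,0,0],[-1,0,0]],"rotation":[[0,0,0],[0,0,0],[0,0,0],[0,0,0]],"gripper":[-1,-1,-1,-1]}'
python3 look.py l
python3 - <<'E'
from h import *
for n in("side","top"):
  c=camera(n)
  for q,z in [("primer_bottle_mid",.04),("swab_pot_mid",.054)]:
    for d in landmark_of(c,q): print(n,q,round(d["p"],2),np.round(atz(c,d["position"],z),3))
E
```

```text
time_s: 19.77
position: [0.5342, -0.0355, 0.179]
ee_rot: [[0.008, 0.881, 0.472], [-0.002, 0.473, -0.881], [-1.0, 0.007, 0.006]]
wrist_force: [0.6, -1.1, -0.8]
grip_width: 0.0004
time_s: 20.27
position: [0.5304, -0.0348, 0.2733]
ee_rot: [[-0.003, 0.881, 0.472], [0.001, 0.472, -0.881], [-1.0, -0.002, -0.002]]
wrist_force: [0.8, 0.6, -0.6]
grip_width: -0.0003
tip stand mm [ 30.5 -28.3] z 250.2 F [-0.3 -0.4  0.6] t 20.375
side primer_bottle_mid 0.68 [0.568 0.013 0.04 ]
side primer_bottle_mid 0.21 [ 0.535 -0.043  0.04 ]
side swab_pot_mid 0.77 [ 0.407 -0.063  0.054]
top primer_bottle_mid 0.65 [0.567 0.021 0.04 ]
```

View pics/ls.png

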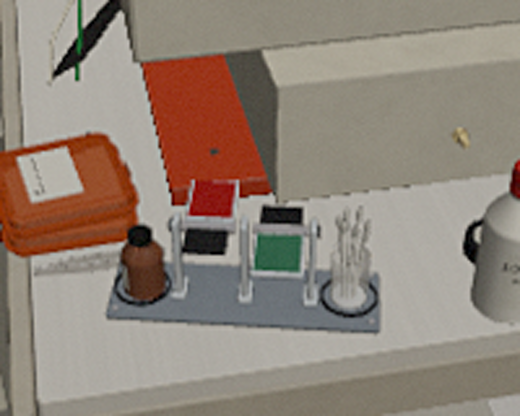

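View pics/lw.png

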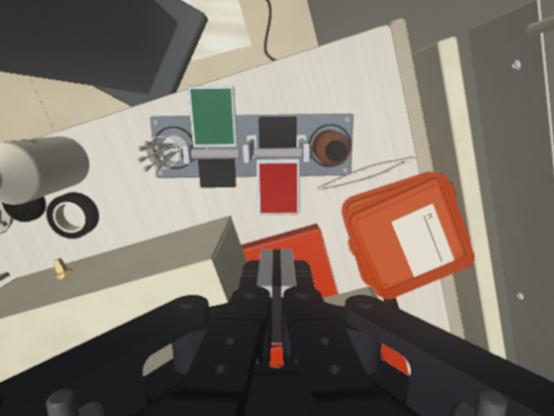

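```bash
python3 - <<'E'
from h import *
from scipy.optimize import least_squares
w=camera("wrist");s=camera("side")
O=np.array([.4895,-.024]);t=np.radians(28.1);Q=np.array([[np.cos(t),-np.sin(t)],[np.sin(t),np.cos(t)]])
P=lambda x,y,z:list(O+Q@[x/1000,y/1000])+[z/1000]
for c,n in((w,"w"),(s,"s")):
  im=c["image"].astype(int); m=((im[...,0]>130)&(im[...,1]<40)&(im[...,2]<50)).astype(np.uint8)
  u=proj(c,P(30,-35,82)).astype(int); print(n,u,m[u[1],u[0]])
  k,l,st,ce=cv2.connectedComponentsWithStats(m); i=l[u[1],u[0]]; print(st[i],ce[i])
  for th in(np.pi,2.95,2.8):
    print(th,[np.round(proj(c,P(x,r*np.cos(th)+2.5*np.sin(th),80+r*np.sin(th)-2.5*np.cos(th)))).tolist() for x,r in((9,62),(51,62),(51,10),(9,10))])
y0,x0=proj(s,P(30,-35,82)).astype(int)[::-1]
cv2.imwrite("pics/m.png",cv2.resize(s["image"][y0-30:y0+40,x0-40:x0+60,::-1],None,fx=7,fy=7,interpolation=cv2.INTER_CUBIC)); print(x0-40,y0-30)
E
```

```text
w [278 189] 0
[     0      0    560    420 235197] [279.50007866 209.4988584 ]
3.141592653589793 [[257.0, 216.0], [299.0, 216.0], [300.0, 164.0], [256.0, 164.0]]
2.95 [[256.0, 218.0], [300.0, 218.0], [300.0, 164.0], [256.0, 163.0]]
2.8 [[256.0, 217.0], [300.0, 217.0], [300.0, 163.0], [256.0, 163.0]]
s [261 205] 1
[253 199  17  14 193] [260.95336788 206.09326425]
3.141592653589793 [[273.0, 198.0], [254.0, 197.0], [251.0, 211.0], [270.0, 212.0]]
2.95 [[272.0, 194.0], [254.0, 193.0], [251.0, 211.0], [270.0, 212.0]]
2.8 [[272.0, 192.0], [254.0, 191.0], [251.0, 211.0], [270.0, 212.0]]
221 175
```

View pics/m.png

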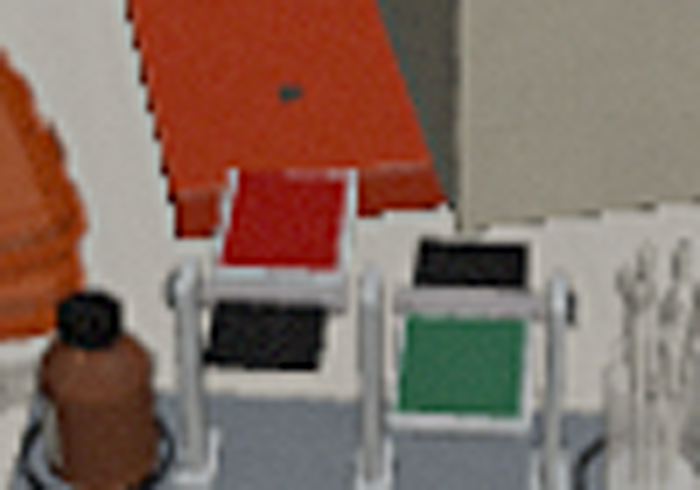

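```bash
python3 -c "
from station import *
print(hand_in())"
```

```text
the job is handed in; nothing more can be done
None
```

The primer bottle's flag is over on its red side and the job is handed in, at about 20.5 s of the 42 s allowed. No verdict came back, so what follows rests on my own checks.

**What I did:** The primer bottle stood on seat_b, so its flag was flag_b. With the gripper shut, I pressed the black tail down until the flag stood at about 65–70°. I then went over to the other side, pushed the flag past upright and pressed it down onto its stop. The last press read about 17 N at the wrist with no further movement, under the 30 N limit. I then lifted the gripper clear.

**Last checks:**
- **Primer flag:** it lies red face up at about 3.1 rad, judged from the side picture; the limit is 2.95. The overlay was off by 2–3 px, and I corrected for that.
- **Other flag:** still green side up.
- **Primer bottle:** upright. The networks placed it within about 8 mm of the start reading, which is about their own scatter.
- **Swab pot:** upright and within about 11 mm of the start, but the side camera's reading differed from its first by that much. The top camera's network missed it at the end, so that rests on one camera and the picture.

**Disagreements:** The fingertips sat about 26 mm farther back than the tool description says, level with the TCP or slightly behind it. I went by the pictures and the force instead. The stand's position also differed by about 3–5 mm between the fixed cameras and the wrist camera, and I took a value in between.

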